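# Stack the mosaic pots away on their boards

## Task

Clear up the mosaic table: stack the three round pots on the round board, largest at the bottom and smallest on top, and the two square pots on the square board, the large one below the small one. Each stack must stand upright and centred on its board, every pot set squarely over the middle of the one below. Keep the pots upright as you carry them and leave the bowl, the glue bottle and the tape roll where they are.

Things in the scene. Friction and masses are not known exactly. Their poses are not given: they have to be found in the camera images.
- round_large: The large round pot: clear upright cylinder full of mosaic pieces with a flat white lid of the same outline, diameter 66 mm, height 46 mm with lid, loose, closed, about 220 g (may differ by a third). Grip it round its sides; it can bear another pot on its lid. Origin: centre of its underside; z up.
- round_medium: The medium round pot: clear upright cylinder full of mosaic pieces with a flat white lid of the same outline, diameter 52 mm, height 42 mm with lid, loose, closed, about 150 g (may differ by a third). Grip it round its sides; it can bear another pot on its lid. Origin: centre of its underside; z up.
- round_small: The small round pot: clear upright cylinder full of mosaic pieces with a flat white lid of the same outline, diameter 38 mm, height 40 mm with lid, loose, closed, about 90 g (may differ by a third). Grip it round its sides; it can bear another pot on its lid. Origin: centre of its underside; z up.
- square_large: The large square pot: clear upright square box full of mosaic pieces with a flat white lid of the same outline, 60 x 60 mm, height 44 mm with lid, loose, closed, about 200 g (may differ by a third). Its sides are square to its x and y axes; grip it across two opposite sides; it can bear another pot on its lid. Origin: centre of its underside; z up.
- square_small: The small square pot: clear upright square box full of mosaic pieces with a flat white lid of the same outline, 42 x 42 mm, height 40 mm with lid, loose, closed, about 110 g (may differ by a third). Its sides are square to its x and y axes; grip it across two opposite sides; it can bear another pot on its lid. Origin: centre of its underside; z up.
- round_board: Round plain plywood board fixed on the table, diameter 88 mm, 12 mm thick, flat top. Origin: centre of its underside, at table height; its top is 12 mm above.
- square_board: Square plain plywood board fixed on the table, 84 x 84 mm, 12 mm thick, flat top, sides along its x and y axes. Origin: centre of its underside, at table height; its top is 12 mm above.
- bowl: Blue open bowl of loose mosaic pieces, 84 mm across the rim, 36 mm high, loose; to be left alone. Origin: centre of its underside; z up.
- glue_bottle: White upright glue bottle with an orange cap, 48 mm diameter, 110 mm high, loose; to be left alone. Origin: centre of its underside; z up.
- tape_roll: Brown roll of tape lying flat, 84 mm outside and 60 mm inside diameter, 22 mm high, loose; to be left alone. Origin: centre of its underside; z up.
Mind the look-alikes: they are no part of the job. What is shaped like the square_large but red or turquoise is not meant.

How it is judged:
By the outcome, as a careful person would: the job done as asked, in the order asked, and still so for the second after the job is handed in, with the robot touching nothing.
It also fails if it takes over 106 s, if anything falls off the work surface, if the arm or the gripper's body presses on something with over 40 N, if the wrist force passes 120 N, or if a joint passes its speed limit or range.

## Robot

A 6-joint arm with a two-finger parallel gripper is mounted at the origin on the work surface. World frame = base frame: x ahead of the robot, y to its left, z up, the work surface at z = 0. Lengths are in mm, angles in rad, forces in N, time in s.
With the tool pointing down it reaches from about 275 to 750 mm from the base axis. Payload 10.2 kg.
Tool frame: the origin (TCP) lies at the very end of the fingers, on their centre line; the grasp point (between the pads) lies 19 mm behind it (ctrl.grip_depth is the distance from the TCP to the grasp point, in mm); z points along the fingers, x is the direction in which the jaws open and shut, and the axes are right-handed (so a half turn about z gives the same grasp; the last joint's range is limited). The gripper opens to 85 mm and grips with 20 to 120 N. Pads are 22 mm wide; open, the fingers measure 114 mm over their backs; the gripper's body (76 mm by 85 mm) begins 54 mm behind the grasp point. The pads swing forward as they close: fully open they stand 13 mm farther back than shut.
Start: joints at [-1.387, 0.313, 1.498, -0, 1.331, -0.223], TCP at [207.716, -482.167, 231.294] pointing down, gripper open.
Joint ranges: [-2.94, 2.94], [-0.97, 2.17], [0.19, 2.56], [-1.23, 4.37], [0.02, 3.11], [-2.88, 2.88]. Speed limits (rad/s): [2.39, 2.39, 3.01, 3.14, 3.14, 3.14].

## Interface

Orientations are given as a unit quaternion [w, x, y, z].
In Python, from rig import ctrl gives the robot as it stands.
- The arm moves only by the tool play_rows, never from a script. Its argument "motion" is a list of rows, each a list of 2 entries, a list of its own where there are three numbers: the shift along the tool's x, y, z in mm, then the turn, a rotation vector about the tool's x, y, z in degrees. A call has 1 to 20 rows; each row shifts and turns the commanded pose from where the row before left it, along the tool's axes as they then stand; what a row does not reach is not made up. A row lasts 1/12 s, in which the tool goes at most 41.7 mm and 7.16 degrees, less where a joint would pass 70% of its speed; a pose out of reach is approached as far as the arm can. A call with a gripper value outside its range is refused whole. "fingers" is the finger opening in mm, from 0 to 85.4, set as the call begins (left out, the last holds). The fingers move at their own pace and stop on an object; "squeeze" is the grip in N (left out, the last holds). Time passes only in rows, so rows that do not move let the fingers close. It gives the time, the measured TCP pose, the force and the opening at its end, in the units of the state.
- ctrl.sense(): the state, without advancing time (a new reading comes with each control period).
- ctrl.capture(name): name is "scene" or "top" or "wrist"; returns the picture (384x512x3 uint8, red, green, blue); there is no depth.
- ctrl.get_calibration(name): a dict with "K" (3x3 intrinsics, pixels), "R" (3x3) and "t" (3): a world point X has camera coordinates R X + t; the wrist camera has in their place "tool_from_camera" (4x4, takes a point from camera to tool coordinates, whose origin is the TCP and whose axes are the tool frame's). Camera axes: x right, y down, z forward; pixel columns grow to the right and rows downward; lengths in mm; the calibration is good to about 2 mm. The wrist camera is an equidistant fisheye: a pixel r from the principal point sees the ray r / f radians off the axis. A picture is of the moment at which its call begins: read the wrist's pose just before it. get_calibration takes no time and is no camera call.
- ctrl.finish_job(): hands the job in, once; it reports no verdict.
Trained networks look in the newest picture that a camera, given by its name, has taken for a name from the list of things; names that differ only in an ending like _2 or _b are one class to them, and where a whole thing is asked for, a point or a joint stands for the part that bears it (a point fixed in the world has none). Each returns a list of dicts, best first, with "p" (0 to 1); they miss things now and then, are a little off and sometimes report something else, mostly with a low value. They report only what shows in the picture. A call takes as long as a camera call. They do not tell look-alikes from the thing itself.
- ctrl.spot_in(camera, name): "position" ([column, row] as shares, 0 to 1, of the picture: columns of its width, rows of its height, amid what is visible of it).
The state is a dict: "time_s": time; "joints": joint angles; "dq": joint speeds; "tau": joint torques, N m; "eef_pos": TCP position; "ee_rot": TCP orientation; "force": force on the tool from outside, world axes, zero at the start; "wrist_torque": the same for the moment, N m; "grip_width": opening from 0.0 (shut) to 1.0 (fully open).
Only numpy, scipy, OpenCV 4.12 (cv2) and the standard library are available. Lean on these libraries where they do the work, as an engineer would, in place of code of your own. Each camera call takes 0.05 s, during which the arm holds its last target. There are 200 camera calls.

## Working session

There is one attempt and no reset: what is moved stays moved. The work goes in short steps, Python scripts to look and compute and a tool call to move; the robot and the scene stay as the last step left them, time stands still between calls to the robot, and variables do not carry over. Pictures are saved under pics/ and viewed, about 12 in all and at most 16, crops included, and the job is handed in when it is done.

Besides the shell and the picture viewer there is one more tool, called after "Call:" in YAML: its name, and indented under it one key for each argument. play_rows: Moves the arm, as the interface text tells. Its arguments: {"type":"object","properties":{"motion":{"type":"array"},"fingers":{"type":"number"},"squeeze":{"type":"number"}},"required":["motion"]}

```bash
ls; mkdir -p pics
python3 - <<'E'
from rig import ctrl
import cv2, numpy as np
for n in ("scene","top"):
    im=ctrl.capture(n); cv2.imwrite(f"pics/{n}0.png",cv2.resize(im[:,:,::-1],(800,600),interpolation=cv2.INTER_CUBIC))
    c=ctrl.get_calibration(n); print(n,np.round(c["K"],1).tolist(),np.round(c["R"],3).tolist(),np.round(c["t"],1).tolist())
for n in ["round_large","round_medium","round_small","square_large","square_small","round_board","square_board","bowl","glue_bottle","tape_roll"]:
    print(n,[(round(d["p"],2),np.round(np.array(d["position"])*[512,384]).tolist()) for d in ctrl.spot_in("top",n)][:4])
s=ctrl.sense();print({k:np.round(v,3).tolist() for k,v in s.items()})
print(ctrl.get_calibration("wrist"))
E
```

```text
pics
scene [[426.8, 0.0, 258.1], [0.0, 426.8, 195.1], [0.0, 0.0, 1.0]] [[-0.353, 0.936, 0.007], [0.543, 0.211, -0.813], [-0.762, -0.283, -0.583]] [210.2, -237.6, 1578.9]
top [[422.6, 0.0, 255.8], [0.0, 422.6, 191.2], [0.0, 0.0, 1.0]] [[-0.009, -0.999, -0.032], [-0.991, 0.013, -0.13], [0.13, 0.03, -0.991]] [-4.7, 508.4, 907.7]
round_large [(0.97, [179.0, 204.0])]
round_medium [(0.83, [316.0, 202.0])]
round_small [(0.64, [387.0, 219.0]), (0.57, [252.0, 212.0])]
square_large [(0.74, [317.0, 254.0]), (0.67, [425.0, 259.0]), (0.57, [256.0, 154.0])]
square_small [(0.81, [250.0, 212.0])]
round_board [(0.68, [393.0, 144.0]), (0.61, [177.0, 203.0])]
square_board [(0.62, [124.0, 147.0])]
bowl [(0.74, [112.0, 217.0])]
glue_bottle [(0.86, [187.0, 133.0])]
tape_roll [(0.6, [326.0, 131.0]), (0.34, [114.0, 216.0])]
{'time_s': 0.6, 'joints': [-1.387, 0.313, 1.498, 0.0, 1.331, -0.223], 'dq': [-0.001, -0.0, -0.002, 0.0, 0.001, -0.0], 'tau': [-0.001, -41.204, -25.984, -0.0, 0.001, -0.0], 'eef_pos': [207.734, -482.155, 231.271], 'ee_rot': [-0.0, 0.835, -0.55, -0.0], 'force': [-0.359, -0.441, 0.107], 'wrist_torque': [0.009, -0.003, 0.003], 'grip_width': 1.002}
{'K': array([[297.31863964,   0.        , 254.33270589],
       [  0.        , 297.31863964, 189.1649199 ],
       [  0.        ,   0.        ,   1.        ]]), 'tool_from_camera': array([[ 9.99999303e-01,  3.69005739e-04,  1.12161951e-03,
         9.68656875e-02],
       [-7.14437696e-04,  9.45389448e-01,  3.25942143e-01,
        -8.52487966e+01],
       [-9.40092728e-04, -3.25942717e-01,  9.45389053e-01,
        -1.43181244e+02],
       [ 0.00000000e+00,  0.00000000e+00,  0.00000000e+00,
         1.00000000e+00]])}
```

View pics/top0.png

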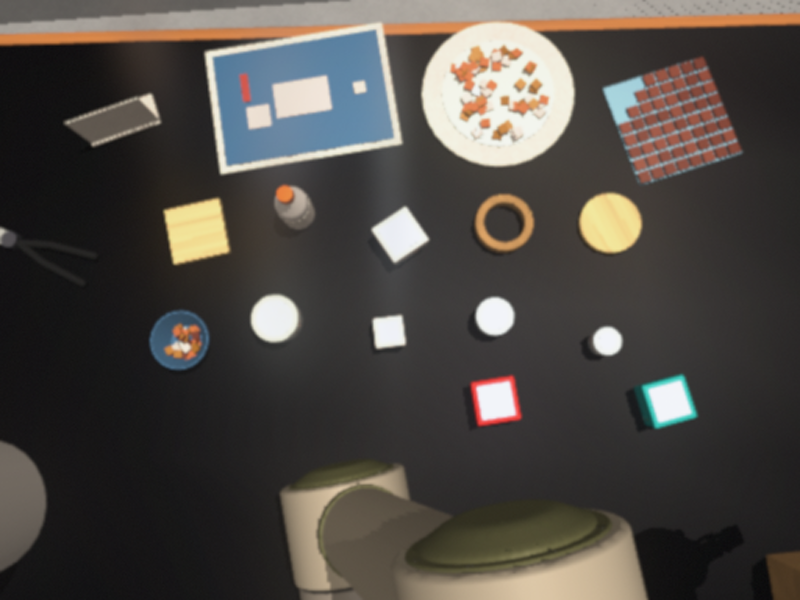

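View pics/scene0.png

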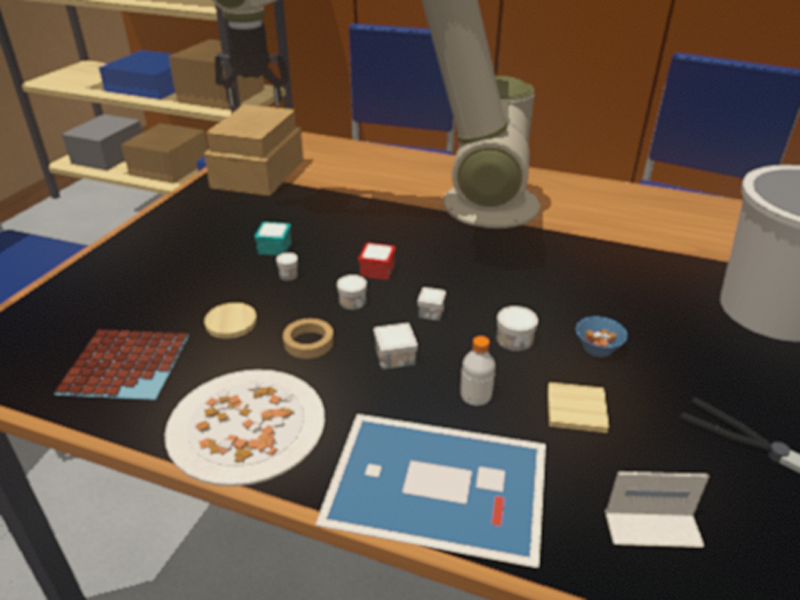

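The candidates for square_large are the clear/white pot at (400,235), the red box at (495,400) and the turquoise box at (668,402), all in 800x600 pixels. Only the first is clear with a white lid, so it's the one meant. I'll confirm that with a crop and measure the outlines.

```bash
cat > h.py <<'E'
from rig import ctrl
import cv2, numpy as np
from scipy.spatial.transform import Rotation as Ro
def cam(name):
    """returns f(pixels Nx2, z)->world xy, for a camera now"""
    c=ctrl.get_calibration(name); K=c["K"]
    if name=="wrist":
        s=ctrl.sense(); q=s["ee_rot"]; Rt=Ro.from_quat([q[1],q[2],q[3],q[0]]).as_matrix()
        T=c["tool_from_camera"]; Rc=Rt@T[:3,:3]; o=Rt@T[:3,3]+np.array(s["eef_pos"])
    else:
        Rc=c["R"].T; o=-Rc@c["t"]
    def f(p,z):
        p=np.atleast_2d(p).astype(float); u=(p-[K[0,2],K[1,2]])/K[0,0]
        if name=="wrist":
            r=np.linalg.norm(u,axis=1,keepdims=True)+1e-12
            d=np.hstack([u/r*np.sin(r),np.cos(r)])
        else: d=np.hstack([u,np.ones((len(u),1))])
        d=d@Rc.T
        return (o+d*((z-o[2])/d[:,2:]))[:,:2]
    def g(X):
        X=np.atleast_2d(X); c3=(X-o)@Rc
        if name=="wrist":
            r=np.linalg.norm(c3[:,:2],axis=1,keepdims=True); u=c3[:,:2]/r*np.arctan2(r,c3[:,2:])
        else: u=c3[:,:2]/c3[:,2:]
        return u*K[0,0]+[K[0,2],K[1,2]]
    return f,g
def fit(mask,f,z,px,square):
    n,lab,st,ce=cv2.connectedComponentsWithStats(mask.astype(np.uint8),connectivity=4)
    px=np.array(px,float); y,x=np.nonzero(lab); i=np.argmin((x-px[0])**2+(y-px[1])**2); l=lab[y[i],x[i]]
    m=(lab==l).astype(np.uint8)
    C=max(cv2.findContours(m,cv2.RETR_EXTERNAL,cv2.CHAIN_APPROX_NONE)[0],key=len)[:,0]
    W=f(C,z).astype(np.float32)
    if square:
        (cx,cy),sz,a=cv2.minAreaRect(W); return cx,cy,sz,a
    (cx,cy),sz,a=cv2.fitEllipse(W); return cx,cy,sz,a
E
cat > m.py <<'E'
from h import *
import sys
im=ctrl.capture("top"); np.save("top.npy",im); f,g=cam("top")
hsv=cv2.cvtColor(im,cv2.COLOR_RGB2HSV)
wh=(hsv[...,2]>190)&(hsv[...,1]<50); wood=(hsv[...,1]>60)&(hsv[...,2]>150)&(hsv[...,0]>15)&(hsv[...,0]<32)
for n,p,z,sq,m in [("RL",(179,202),46,0,wh),("RM",(316,202),42,0,wh),("RS",(388,218),40,0,wh),("SL",(256,150),44,1,wh),("SS",(249,212),40,1,wh),("RB",(391,143),12,0,wood),("SB",(126,148),12,1,wood)]:
    print(n,np.round(np.hstack([x for x in fit(m,f,z,p,sq)]),1).tolist())
for n,p in [("bowl",(115,218)),("glue",(189,142)),("tape",(323,143)),("red",(317,256)),("turq",(428,257))]: print(n,f(p,20).round().tolist())
E
python3 m.py
python3 - <<'E'
import numpy as np,cv2
im=np.load("top.npy")
cv2.imwrite("pics/c1.png",cv2.resize(im[110:285,90:450,::-1],(800,390),interpolation=cv2.INTER_CUBIC))
E
```

```text
RL [482.5, 166.5, 62.6, 63.5, 14.7]
RM [481.8, -143.0, 49.4, 50.1, 29.9]
RS [445.3, -297.8, 35.6, 36.5, 11.7]
SL [600.5, -11.3, 58.0, 58.6, 33.5]
SS [461.7, 6.0, 40.4, 40.3, 6.6]
RB [620.3, -318.6, 87.7, 88.1, 28.9]
SB [618.4, 293.3, 85.1, 85.6, 11.9]
bowl [[453.0, 309.0]]
glue [[626.0, 143.0]]
tape [[619.0, -164.0]]
red [[364.0, -144.0]]
turq [[360.0, -385.0]]
```

View pics/c1.png

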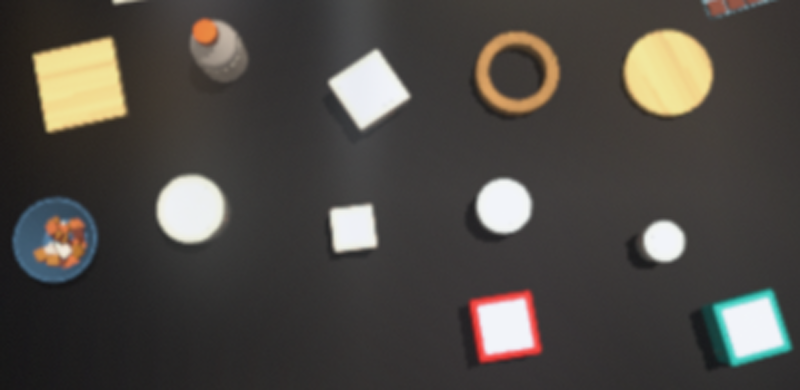

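The crop confirms it: the white-lidded clear square at (368,90) is square_large. The red (505,325) and turquoise (750,328) boxes are the look-alikes. Next I move to round_large.

Call:
play_rows:
  motion:
    - [[0,0,6],[0,0,-6.7]]
    - [[0,0,6],[0,0,-6.7]]
    - [[0,0,6],[0,0,-6.7]]
    - [[0,0,6],[0,0,-6.7]]
    - [[0,0,6],[0,0,-6.7]]
    - [[0,0,6],[0,0,-6.7]]
    - [[0,0,6],[0,0,-6.7]]
    - [[0,0,6],[0,0,-6.7]]
    - [[0,0,6],[0,0,-6.7]]
    - [[0,0,6],[0,0,-6.5]]
    - [[5,-12,0],[0,0,0]]
    - [[10,-24,0],[0,0,0]]
    - [[15,-36,0],[0,0,0]]
    - [[15,-36,0],[0,0,0]]
    - [[15,-36,0],[0,0,0]]
    - [[15,-36,0],[0,0,0]]
    - [[15,-36,0],[0,0,0]]
    - [[15,-36,0],[0,0,0]]
    - [[15,-36,0],[0,0,0]]
    - [[15,-36,0],[0,0,0]]
  fingers: 85
  squeeze: 25

```text
time_s: 2.32
eef_pos: [342.4, -156.2, 171.6]
ee_rot: [0.0, 1.0, 0.001, 0.0]
force: [1.1, -0.2, 0.1]
grip_width: 0.995
```

Call:
play_rows:
  motion:
    - [[15,-36,0],[0,0,0]]
    - [[15,-36,0],[0,0,0]]
    - [[15,-36,0],[0,0,0]]
    - [[15,-36,0],[0,0,0]]
    - [[15,-36,0],[0,0,0]]
    - [[15,-36,0],[0,0,0]]
    - [[15,-36,0],[0,0,0]]
    - [[15,-36,0],[0,0,0]]
    - [[10,-24,0],[0,0,0]]
    - [[5,-12,0],[0,0,0]]
    - [[0,0,0],[0,0,0]]
    - [[0,0,0],[0,0,0]]

```text
time_s: 3.32
eef_pos: [476.2, 165.9, 171.1]
ee_rot: [0.0, 1.0, 0.001, -0.0]
force: [-0.3, -0.2, -0.5]
grip_width: 0.999
```

```bash
cat > w.py <<'E'
from h import *
import sys
# usage: w.py name [z] : measure object in wrist picture
P={"RL":(482.5,166.5,46,0),"RM":(481.8,-143,42,0),"RS":(445.3,-297.8,40,0),"SL":(600.5,-11.3,44,1),"SS":(461.7,6,40,1),"RB":(620.3,-318.6,12,0),"SB":(618.4,293.3,12,1)}
def view(names,save=None,over={}):
    s=ctrl.sense(); q=s["ee_rot"]; x=Ro.from_quat([q[1],q[2],q[3],q[0]]).as_matrix()
    print("t",round(s["time_s"],1),"tcp",np.round(s["eef_pos"],1),"yaw",np.degrees(np.arctan2(x[1,0],x[0,0])).round(2),"tilt",x[:,2].round(3),"w",round(s["grip_width"]*85.4,1),"F",np.round(s["force"],1))
    f,g=cam("wrist"); im=ctrl.capture("wrist"); hsv=cv2.cvtColor(im,cv2.COLOR_RGB2HSV)
    wh=(hsv[...,2]>170)&(hsv[...,1]<50); wood=(hsv[...,1]>60)&(hsv[...,2]>130)&(hsv[...,0]>13)&(hsv[...,0]<35)
    for n in names:
        a=over.get(n,P[n]); p=g([a[0],a[1],a[2]])[0]
        try: print(n,"px",p.round(),np.round(np.hstack([v for v in fit(wood if n[1]=="B" else wh,f,a[2],p,a[3])]),1).tolist())
        except Exception as e: print(n,p,e)
    if save: cv2.imwrite(save,im[:,:,::-1])
if __name__=="__main__": view(sys.argv[2:],sys.argv[1] if sys.argv[1]!="-" else None)
E
python3 w.py pics/w1.png RL SB SS
```

```text
t 3.3 tcp [476.2 165.9 171.1] yaw 0.15 tilt [-0.001 -0.    -1.   ] w 85.3 F [-0.3 -0.2 -0.5]
RL px [260. 180.] [484.7, 167.1, 64.9, 65.7, 81.2]
SB px [388.  58.] [620.6, 295.0, 84.8, 84.6, 12.0]
SS px [241. 306.] [464.5, 6.9, 42.0, 41.8, 7.1]
```

View pics/w1.png

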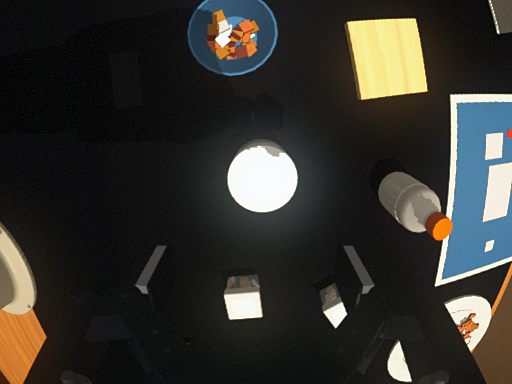

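The wrist view shows round_large at (263,178), square_board at (388,58) and the bottle clear at (410,205). It agrees with the top view to about 2 mm. I'll descend and squeeze twice, 90° apart, so the pot centres itself in the tool.

Call:
play_rows:
  motion:
    - [[4,-0.5,15],[0,0,0]]
    - [[4,-0.5,25],[0,0,0]]
    - [[0,0,30],[0,0,0]]
    - [[0,0,30],[0,0,0]]
    - [[0,0,25],[0,0,0]]
    - [[0,0,20],[0,0,0]]
    - [[0,0,10],[0,0,0]]
    - [[0,0,6],[0,0,0]]
    - [[0,0,0],[0,0,0]]

```text
time_s: 4.12
eef_pos: [484.3, 166.6, 10.1]
ee_rot: [0.0, 1.0, 0.0, -0.0]
force: [0.5, -0.2, 1.1]
grip_width: 0.998
```

Call:
play_rows:
  motion:
    - [[0,0,0],[0,0,0]]
    - [[0,0,0],[0,0,0]]
    - [[0,0,0],[0,0,0]]
    - [[0,0,0],[0,0,0]]
    - [[0,0,0],[0,0,0]]
    - [[0,0,0],[0,0,0]]
  fingers: 50

```text
time_s: 4.62
eef_pos: [485.1, 167.2, 11.6]
ee_rot: [0.0, 1.0, 0.001, 0.001]
force: [-2.3, -3.5, 7.2]
grip_width: 0.76
```

Call:
play_rows:
  motion:
    - [[0,0,0],[0,0,0]]
    - [[0,0,0],[0,0,0]]
    - [[0,0,0],[0,0,3]]
    - [[0,0,0],[0,0,7]]
    - [[0,0,0],[0,0,7]]
    - [[0,0,0],[0,0,7]]
    - [[0,0,0],[0,0,7]]
    - [[0,0,0],[0,0,7]]
    - [[0,0,0],[0,0,7]]
    - [[0,0,0],[0,0,7]]
    - [[0,0,0],[0,0,7]]
    - [[0,0,0],[0,0,7]]
    - [[0,0,0],[0,0,7]]
    - [[0,0,0],[0,0,7]]
    - [[0,0,0],[0,0,7]]
    - [[0,0,0],[0,0,3]]
    - [[0,0,0],[0,0,0]]
  fingers: 82

```text
time_s: 6.03
eef_pos: [484.6, 167.4, 10.5]
ee_rot: [-0.0, 0.707, -0.707, 0.0]
force: [-0.1, 0.2, 0.2]
grip_width: 0.963
```

Call:
play_rows:
  motion:
    - [[0,0,0],[0,0,0]]
    - [[0,0,0],[0,0,0]]
    - [[0,0,0],[0,0,0]]
    - [[0,0,0],[0,0,0]]
    - [[0,0,0],[0,0,0]]
  fingers: 50
  squeeze: 50

```text
time_s: 6.45
eef_pos: [484.6, 167.5, 10.8]
ee_rot: [-0.0, 0.708, -0.706, 0.0]
force: [-1.3, 0.6, 4.3]
grip_width: 0.756
```

```bash
python3 w.py - SB
```

```text
t 6.5 tcp [484.6 167.5  10.8] yaw -89.79 tilt [ 0.  0. -1.] w 64.6 F [-1.3  0.6  4.3]
SB px [34. 26.] [608.4, 284.0, 74.1, 86.3, 0.2]
```

Call:
play_rows:
  motion:
    - [[0,0,-10],[0,0,0]]
    - [[0,0,-25],[0,0,0]]
    - [[0,0,-35],[0,0,0]]
    - [[8,-2,-35],[0,0,0]]
    - [[22,-6,-25],[0,0,0]]
    - [[30,-9,-10],[0,0,0]]
    - [[35,-10,0],[0,0,0]]
    - [[35,-10,0],[0,0,0]]
    - [[35,-10,0],[0,0,0]]
    - [[35,-10,0],[0,0,0]]
    - [[35,-10,0],[0,0,0]]
    - [[35,-10,0],[0,0,0]]
    - [[35,-10,0],[0,0,0]]
    - [[35,-11,0],[0,0,0]]
    - [[25,-10,0],[0,0,0]]
    - [[15,-10,0],[0,0,0]]
    - [[5,-10,0],[0,0,0]]
    - [[0,0,0],[0,0,0]]
    - [[0,0,0],[0,0,0]]

```text
time_s: 8.08
eef_pos: [612.9, -217.2, 150.0]
ee_rot: [0.0, 0.708, -0.706, -0.001]
force: [-0.1, 0.9, -2.3]
grip_width: 0.757
```

```bash
python3 w.py pics/w2.png RB RM RS SL
```

```text
t 8.1 tcp [ 612.9 -217.2  150. ] yaw -89.86 tilt [-0.001  0.001 -1.   ] w 64.6 F [-0.1  0.9 -2.3]
RB px [354. 172.] [622.7, -318.0, 87.7, 88.1, 134.5]
RM [187.02991851 299.71782435] OpenCV(4.12.0) /io/opencv/modules/imgproc/src/shapedescr.cpp:361: error: (-201:Incorrect size of input array) There should be at least 5 points to fit the ellipse in function 'fitEllipseNoDirect'

RS px [322. 322.] [448.8, -288.0, 16.7, 35.6, 79.0]
SL px [ 59. 199.] [603.2, -10.8, 59.1, 59.8, 33.5]
```

View pics/w2.png

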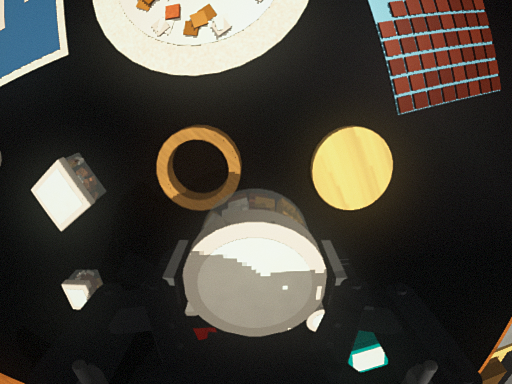

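Round_board shows in full at (352,168), measured at (622.7, -318.0). I'm placing round_large there.

Call:
play_rows:
  motion:
    - [[10,-1,0],[0,0,0]]
    - [[25,-2.5,5],[0,0,0]]
    - [[30,-3,10],[0,0,0]]
    - [[25,-2.3,20],[0,0,0]]
    - [[10.8,-1,25],[0,0,0]]
    - [[0,0,25],[0,0,0]]
    - [[0,0,18],[0,0,0]]
    - [[0,0,11],[0,0,0]]
    - [[0,0,6],[0,0,0]]
    - [[0,0,3],[0,0,0]]
    - [[0,0,0],[0,0,0]]
    - [[0,0,0],[0,0,0]]

```text
time_s: 9.13
eef_pos: [623.7, -318.4, 28.6]
ee_rot: [-0.0, 0.708, -0.706, 0.001]
force: [0.2, 0.1, -2.1]
grip_width: 0.76
```

```bash
python3 w.py - RB
```

```text
t 9.1 tcp [ 623.7 -318.4   28.6] yaw -89.87 tilt [ 0.002 -0.001 -1.   ] w 64.9 F [ 0.2  0.1 -2.1]
RB [254.84121536 241.14477523] OpenCV(4.12.0) /io/opencv/modules/imgproc/src/shapedescr.cpp:361: error: (-201:Incorrect size of input array) There should be at least 5 points to fit the ellipse in function 'fitEllipseNoDirect'
```

Call:
play_rows:
  motion:
    - [[-0.4,1,2],[0,0,0]]
    - [[0,0,2],[0,0,0]]
    - [[0,0,1],[0,0,0]]
    - [[0,0,0.5],[0,0,0]]
    - [[0,0,0],[0,0,0]]
    - [[0,0,0],[0,0,0]]

```text
time_s: 9.68
eef_pos: [622.2, -317.8, 22.8]
ee_rot: [0.0, 0.708, -0.706, 0.0]
force: [-4.5, 2.9, 6.2]
grip_width: 0.759
```

Call:
play_rows:
  motion:
    - [[0,0,0],[0,0,0]]
    - [[0,0,0],[0,0,0]]
    - [[0,0,-2],[0,0,0]]
    - [[0,0,-10],[0,0,0]]
    - [[0,0,-25],[0,0,0]]
    - [[0,0,-35],[0,0,0]]
    - [[-6,4,-35],[0,0,0]]
    - [[-15,12,-20],[0,0,0]]
    - [[-25,20,0],[0,0,0]]
    - [[-30,24,0],[0,0,0]]
    - [[-30,24,0],[0,0,0]]
    - [[-30,23,0],[0,0,0]]
    - [[-25,18,0],[0,0,0]]
    - [[-12,10,0],[0,0,0]]
    - [[-3,3,0],[0,0,0]]
    - [[0,0,0],[0,0,0]]
    - [[0,0,0],[0,0,0]]
  fingers: 84
  squeeze: 25

```text
time_s: 11.1
eef_pos: [484.6, -142.8, 149.4]
ee_rot: [-0.0, 0.708, -0.707, 0.001]
force: [0.4, -0.3, 0.1]
grip_width: 0.98
```

```bash
sed -i 's/"RB":(620.3,-318.6/"RT":(622.6,-318.0,58,0),&/' w.py; python3 w.py pics/w3.png RM RS SS SL RT
```

```text
t 11.1 tcp [ 484.6 -142.8  149.4] yaw -89.91 tilt [ 0.001 -0.001 -1.   ] w 83.7 F [ 0.4 -0.3  0.1]
RM px [255. 191.] [487.1, -142.0, 43.8, 52.7, 5.7]
RS px [404. 224.] [447.5, -297.6, 37.0, 37.2, 108.2]
SS px [106. 209.] [464.7, 6.3, 40.8, 41.4, 6.5]
SL px [106.  65.] [603.0, -10.7, 59.0, 59.2, 33.6]
RT px [450.  49.] [624.2, -318.0, 65.1, 65.3, 93.9]
```

View pics/w3.png

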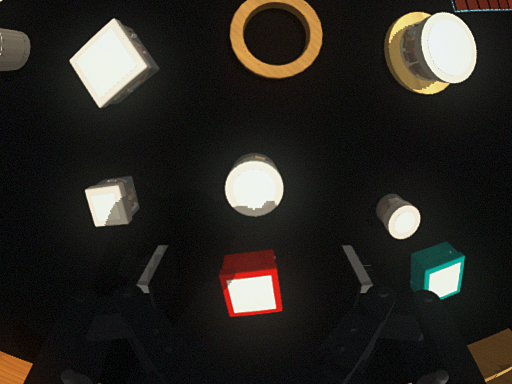

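The view shows round_medium at (254,188), with round_large standing centred on its board at the top right (447,48). I'm descending on round_medium.

Call:
play_rows:
  motion:
    - [[-0.8,0,10],[0,0,0]]
    - [[0,0,25],[0,0,0]]
    - [[0,0,32],[0,0,0]]
    - [[0,0,32],[0,0,0]]
    - [[0,0,22],[0,0,0]]
    - [[0,0,12],[0,0,0]]
    - [[0,0,6],[0,0,0]]
    - [[0,0,0],[0,0,0]]

```text
time_s: 11.82
eef_pos: [483.4, -141.3, 8.1]
ee_rot: [0.0, 0.708, -0.707, -0.001]
force: [-0.0, 0.5, -0.5]
grip_width: 0.984
```

Call:
play_rows:
  motion:
    - [[0,0,0],[0,0,0]]
    - [[0,0,0],[0,0,0]]
    - [[0,0,0],[0,0,0]]
    - [[0,0,0],[0,0,0]]
    - [[0,0,0],[0,0,0]]
    - [[0,0,0],[0,0,0]]
    - [[0,0,0],[0,0,0]]
  fingers: 40

```text
time_s: 12.4
eef_pos: [484.5, -141.6, 10.8]
ee_rot: [-0.0, 0.708, -0.706, 0.001]
force: [-0.9, -0.3, 5.8]
grip_width: 0.6
```

Call:
play_rows:
  motion:
    - [[0,0,0],[0,0,0]]
    - [[0,0,0],[0,0,0]]
    - [[0,0,0],[0,0,-3]]
    - [[0,0,0],[0,0,-7]]
    - [[0,0,0],[0,0,-7]]
    - [[0,0,0],[0,0,-7]]
    - [[0,0,0],[0,0,-7]]
    - [[0,0,0],[0,0,-7]]
    - [[0,0,0],[0,0,-7]]
    - [[0,0,0],[0,0,-7]]
    - [[0,0,0],[0,0,-7]]
    - [[0,0,0],[0,0,-7]]
    - [[0,0,0],[0,0,-7]]
    - [[0,0,0],[0,0,-7]]
    - [[0,0,0],[0,0,-7]]
    - [[0,0,0],[0,0,-3]]
    - [[0,0,0],[0,0,0]]
  fingers: 70

```text
time_s: 13.82
eef_pos: [483.8, -141.2, 9.8]
ee_rot: [-0.0, 1.0, 0.002, -0.0]
force: [0.3, 0.3, -0.5]
grip_width: 0.822
```

Call:
play_rows:
  motion:
    - [[0,0,0],[0,0,0]]
    - [[0,0,0],[0,0,0]]
    - [[0,0,0],[0,0,0]]
    - [[0,0,0],[0,0,0]]
    - [[0,0,0],[0,0,0]]
    - [[0,0,0],[0,0,0]]
  fingers: 38
  squeeze: 50

```text
time_s: 14.32
eef_pos: [483.9, -141.3, 10.1]
ee_rot: [0.0, 1.0, 0.0, 0.0]
force: [-0.9, 0.9, 5.4]
grip_width: 0.595
```

Call:
play_rows:
  motion:
    - [[0,0,-10],[0,0,0]]
    - [[0,0,-25],[0,0,0]]
    - [[0,0,-30],[0,0,0]]
    - [[6,7,-30],[0,0,0]]
    - [[15,19,-25],[0,0,0]]
    - [[22,28,-10],[0,0,0]]
    - [[25,33,0],[0,0,0]]
    - [[25,33,0],[0,0,0]]
    - [[22,28,0],[0,0,0]]
    - [[15,19,5],[0,0,0]]
    - [[8.5,9.7,15],[0,0,0]]
    - [[0,0,20],[0,0,0]]
    - [[0,0,14],[0,0,0]]
    - [[0,0,8],[0,0,0]]
    - [[0,0,4],[0,0,0]]
    - [[0,0,0],[0,0,0]]
    - [[0,0,0],[0,0,0]]

```text
time_s: 15.73
eef_pos: [623.0, -317.8, 74.9]
ee_rot: [0.0, 1.0, 0.001, 0.001]
force: [-0.2, 0.3, -0.7]
grip_width: 0.595
```

```bash
python3 w.py pics/w4.png RT
```

```text
t 15.7 tcp [ 623.  -317.8   74.9] yaw 0.1 tilt [ 0.001 -0.001 -1.   ] w 50.8 F [-0.2  0.3 -0.7]
RT [251.70527638 234.82887185] OpenCV(4.12.0) /io/opencv/modules/imgproc/src/shapedescr.cpp:361: error: (-201:Incorrect size of input array) There should be at least 5 points to fit the ellipse in function 'fitEllipseNoDirect'
```

View pics/w4.png

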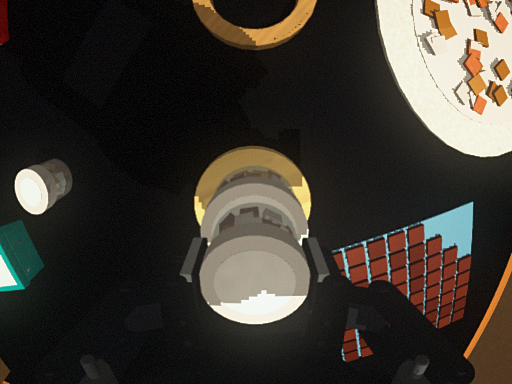

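The view shows round_medium hovering concentric over round_large and the board (column ~253). I'll lower it the last 7 mm.

Call:
play_rows:
  motion:
    - [[-0.3,0.1,2.5],[0,0,0]]
    - [[0,0,2],[0,0,0]]
    - [[0,0,1.5],[0,0,0]]
    - [[0,0,0.8],[0,0,0]]
    - [[0,0,0],[0,0,0]]
    - [[0,0,0],[0,0,0]]

```text
time_s: 16.28
eef_pos: [622.5, -317.9, 68.2]
ee_rot: [0.0, 1.0, 0.001, 0.0]
force: [-3.6, 1.6, 5.6]
grip_width: 0.597
```

Call:
play_rows:
  motion:
    - [[0,0,0],[0,0,0]]
    - [[0,0,0],[0,0,0]]
    - [[0,0,-2],[0,0,0]]
    - [[0,0,-12],[0,0,0]]
    - [[0,0,-26],[0,0,0]]
    - [[-5,-1,-26],[0,0,0]]
    - [[-18,-2,-14],[0,0,0]]
    - [[-30,-4,0],[0,0,0]]
    - [[-38,-5,0],[0,0,0]]
    - [[-38,-4,0],[0,0,0]]
    - [[-30,-3,0],[0,0,0]]
    - [[-13,-1,0],[0,0,0]]
    - [[-3,-1,0],[0,0,0]]
    - [[0,0,0],[0,0,0]]
    - [[0,0,0],[0,0,0]]
  fingers: 75
  squeeze: 25

```text
time_s: 17.53
eef_pos: [448.3, -297.5, 147.6]
ee_rot: [0.0, 1.0, 0.001, 0.001]
force: [0.4, 0.6, 0.5]
grip_width: 0.877
```

```bash
sed -i 's/"RB":(620.3,-318.6/"RT2":(622.6,-318.0,100,0),&/' w.py; python3 w.py - RS RT2
```

```text
t 17.5 tcp [ 448.3 -297.5  147.6] yaw 0.12 tilt [ 0.001 -0.001 -1.   ] w 74.9 F [0.4 0.6 0.5]
RS px [249. 187.] [447.5, -297.3, 37.6, 37.9, 157.9]
RT2 px [454. 232.] [624.1, -318.3, 51.2, 51.5, 15.7]
```

Call:
play_rows:
  motion:
    - [[-0.6,-0.3,10],[0,0,0]]
    - [[0,0,25],[0,0,0]]
    - [[0,0,32],[0,0,0]]
    - [[0,0,32],[0,0,0]]
    - [[0,0,21],[0,0,0]]
    - [[0,0,11],[0,0,0]]
    - [[0,0,6],[0,0,0]]
    - [[0,0,0],[0,0,0]]

```text
time_s: 18.25
eef_pos: [446.8, -296.6, 9.1]
ee_rot: [-0.0, 1.0, 0.001, -0.0]
force: [-0.2, 0.3, 0.7]
grip_width: 0.88
```

Call:
play_rows:
  motion:
    - [[0,0,0],[0,0,0]]
    - [[0,0,0],[0,0,0]]
    - [[0,0,0],[0,0,0]]
    - [[0,0,0],[0,0,0]]
    - [[0,0,0],[0,0,0]]
    - [[0,0,0],[0,0,0]]
    - [[0,0,0],[0,0,0]]
  fingers: 26

```text
time_s: 18.83
eef_pos: [447.3, -297.3, 11.2]
ee_rot: [0.001, 1.0, 0.001, 0.001]
force: [-0.4, 0.3, 6.0]
grip_width: 0.437
```

Call:
play_rows:
  motion:
    - [[0,0,0],[0,0,0]]
    - [[0,0,0],[0,0,0]]
    - [[0,0,0],[0,0,3]]
    - [[0,0,0],[0,0,7]]
    - [[0,0,0],[0,0,7]]
    - [[0,0,0],[0,0,7]]
    - [[0,0,0],[0,0,7]]
    - [[0,0,0],[0,0,7]]
    - [[0,0,0],[0,0,7]]
    - [[0,0,0],[0,0,7]]
    - [[0,0,0],[0,0,7]]
    - [[0,0,0],[0,0,7]]
    - [[0,0,0],[0,0,7]]
    - [[0,0,0],[0,0,7]]
    - [[0,0,0],[0,0,7]]
    - [[0,0,0],[0,0,3]]
    - [[0,0,0],[0,0,0]]
  fingers: 56

```text
time_s: 20.25
eef_pos: [446.7, -296.8, 10.0]
ee_rot: [0.0, 0.707, -0.707, -0.0]
force: [-0.5, -0.4, 0.5]
grip_width: 0.655
```

Call:
play_rows:
  motion:
    - [[0,0,0],[0,0,0]]
    - [[0,0,0],[0,0,0]]
    - [[0,0,0],[0,0,0]]
    - [[0,0,0],[0,0,0]]
    - [[0,0,0],[0,0,0]]
    - [[0,0,0],[0,0,0]]
  fingers: 24
  squeeze: 45

```text
time_s: 20.75
eef_pos: [446.9, -296.9, 10.2]
ee_rot: [-0.0, 0.708, -0.706, 0.0]
force: [-0.4, 0.4, 5.7]
grip_width: 0.431
```

Call:
play_rows:
  motion:
    - [[0,0,-10],[0,0,0]]
    - [[0,0,-25],[0,0,0]]
    - [[0,0,-35],[0,0,0]]
    - [[0,-2,-35],[0,0,0]]
    - [[2,-13,-25],[0,0,0]]
    - [[3,-25,-10],[0,0,0]]
    - [[4,-35,0],[0,0,0]]
    - [[4,-36,0],[0,0,0]]
    - [[4,-35,0],[0,0,0]]
    - [[3,-20,0],[0,0,0]]
    - [[1.1,-9.6,5],[0,0,0]]
    - [[0,0,12],[0,0,0]]
    - [[0,0,9],[0,0,0]]
    - [[0,0,5],[0,0,0]]
    - [[0,0,2],[0,0,0]]
    - [[0,0,0],[0,0,0]]
    - [[0,0,0],[0,0,0]]

```text
time_s: 22.17
eef_pos: [622.1, -317.8, 117.6]
ee_rot: [-0.0, 0.708, -0.707, 0.0]
force: [-1.2, -1.2, -0.4]
grip_width: 0.432
```

```bash
python3 w.py pics/w5.png
```

```text
t 22.2 tcp [ 622.1 -317.8  117.6] yaw -89.91 tilt [ 0. -0. -1.] w 36.9 F [-1.2 -1.2 -0.4]
```

View pics/w5.png

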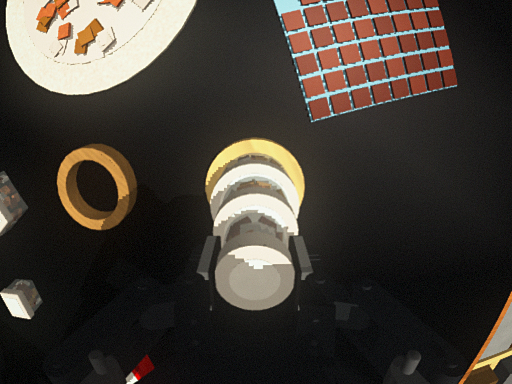

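Round_small hangs centred over the stack (columns ~254). I'll lower it 7.3 mm.

Call:
play_rows:
  motion:
    - [[0.1,-0.3,2.5],[0,0,0]]
    - [[0,0,2.5],[0,0,0]]
    - [[0,0,1.5],[0,0,0]]
    - [[0,0,0.9],[0,0,0]]
    - [[0,0,0],[0,0,0]]
    - [[0,0,0],[0,0,0]]

```text
time_s: 22.72
eef_pos: [622.8, -317.7, 110.3]
ee_rot: [-0.0, 0.708, -0.706, 0.0]
force: [-0.7, 1.9, 4.4]
grip_width: 0.432
```

Call:
play_rows:
  motion:
    - [[0,0,0],[0,0,0]]
    - [[0,0,0],[0,0,0]]
    - [[0,0,-3],[0,0,0]]
    - [[0,0,-15],[0,0,0]]
    - [[0,0,-25],[0,0,0]]
    - [[0,0,-15],[0,0,0]]
    - [[-10,1,0],[0,0,0]]
    - [[-25,2,0],[0,0,0]]
    - [[-37,2,0],[0,0,0]]
    - [[-37,2,0],[0,0,0]]
    - [[-37,2,0],[0,0,0]]
    - [[-37,2,0],[0,0,0]]
    - [[-37,2,0],[0,0,0]]
    - [[-37,2,0],[0,0,0]]
    - [[-30,3,10],[0,0,0]]
    - [[-15,1,10],[0,0,0]]
    - [[-5,1,0],[0,0,0]]
  fingers: 60
  squeeze: 25

```text
time_s: 24.13
eef_pos: [600.6, -8.0, 145.0]
ee_rot: [0.001, 0.709, -0.705, -0.002]
force: [-0.6, -0.0, -0.5]
grip_width: 0.7
```

Call:
play_rows:
  motion:
    - [[0,0,0],[0,0,-6.7]]
    - [[0,0,0],[0,0,-6.7]]
    - [[0,0,0],[0,0,-6.7]]
    - [[0,0,0],[0,0,-6.7]]
    - [[0,0,0],[0,0,-6.7]]
    - [[0,0,0],[0,0,0]]
    - [[0,0,0],[0,0,0]]
  fingers: 85

```text
time_s: 24.72
eef_pos: [602.1, -11.8, 147.3]
ee_rot: [0.0, 0.88, -0.475, -0.0]
force: [-0.0, -0.2, 0.6]
grip_width: 0.992
```

```bash
python3 w.py pics/w6.png SL SS
```

```text
t 24.7 tcp [602.1 -11.8 147.3] yaw -56.66 tilt [-0. -0. -1.] w 84.7 F [-0.  -0.2  0.6]
SL px [252. 190.] [603.0, -10.2, 58.6, 59.5, 33.4]
SS px [168. 283.] [466.2, -4.2, 41.5, 18.6, 6.5]
```

View pics/w6.png

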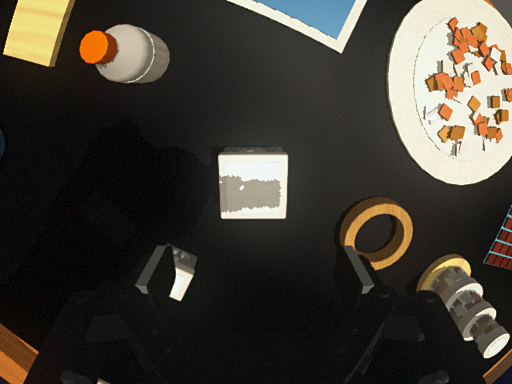

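Square_large sits at (253,185), aligned with the jaws, and the round stack stands at (465,305). I'm descending.

Call:
play_rows:
  motion:
    - [[-0.7,-1.4,10],[0,0,0]]
    - [[0,0,25],[0,0,0]]
    - [[0,0,32],[0,0,0]]
    - [[0,0,32],[0,0,0]]
    - [[0,0,21],[0,0,0]]
    - [[0,0,11],[0,0,0]]
    - [[0,0,6],[0,0,0]]
    - [[0,0,0],[0,0,0]]

```text
time_s: 25.43
eef_pos: [602.7, -9.4, 9.9]
ee_rot: [0.0, 0.881, -0.473, -0.001]
force: [0.5, 0.1, 0.5]
grip_width: 0.995
```

Call:
play_rows:
  motion:
    - [[0,0,0],[0,0,0]]
    - [[0,0,0],[0,0,0]]
    - [[0,0,0],[0,0,0]]
    - [[0,0,0],[0,0,0]]
    - [[0,0,0],[0,0,0]]
    - [[0,0,0],[0,0,0]]
  fingers: 45

```text
time_s: 25.93
eef_pos: [603.8, -9.5, 12.2]
ee_rot: [-0.0, 0.881, -0.473, 0.001]
force: [-1.3, 0.9, 6.8]
grip_width: 0.696
```

Call:
play_rows:
  motion:
    - [[0,0,0],[0,0,0]]
    - [[0,0,0],[0,0,0]]
    - [[0,0,-10],[0,0,0]]
    - [[0,0,-25],[0,0,0]]
    - [[0,0,-20],[0,0,-3]]
    - [[0,0,0],[0,0,-7]]
    - [[0,0,0],[0,0,-7]]
    - [[0,0,0],[0,0,-7]]
    - [[0,0,0],[0,0,-7]]
    - [[0,0,0],[0,0,-7]]
    - [[0,0,0],[0,0,-7]]
    - [[0,0,0],[0,0,-7]]
    - [[0,0,0],[0,0,-7]]
    - [[0,0,0],[0,0,-7]]
    - [[0,0,0],[0,0,-7]]
    - [[0,0,0],[0,0,-7]]
    - [[0,0,0],[0,0,-7]]
    - [[0,0,0],[0,0,-3]]
    - [[0,0,0],[0,0,0]]
  fingers: 85

```text
time_s: 27.52
eef_pos: [603.0, -9.4, 66.3]
ee_rot: [0.0, 0.957, 0.29, 0.0]
force: [-0.3, 0.6, 1.4]
grip_width: 0.996
```

Call:
play_rows:
  motion:
    - [[0,0,10],[0,0,0]]
    - [[0,0,20],[0,0,0]]
    - [[0,0,15],[0,0,0]]
    - [[0,0,8],[0,0,0]]
    - [[0,0,2],[0,0,0]]
    - [[0,0,0],[0,0,0]]

```text
time_s: 28.02
eef_pos: [602.8, -9.4, 10.3]
ee_rot: [-0.0, 0.957, 0.289, -0.0]
force: [-0.4, 0.2, 0.3]
grip_width: 0.996
```

Call:
play_rows:
  motion:
    - [[0,0,0],[0,0,0]]
    - [[0,0,0],[0,0,0]]
    - [[0,0,0],[0,0,0]]
    - [[0,0,0],[0,0,0]]
    - [[0,0,0],[0,0,0]]
    - [[0,0,0],[0,0,0]]
  fingers: 44
  squeeze: 50

```text
time_s: 28.52
eef_pos: [603.5, -9.5, 11.8]
ee_rot: [0.001, 0.957, 0.289, 0.001]
force: [-0.8, 0.3, 6.8]
grip_width: 0.694
```

```bash
python3 w.py -
```

```text
t 28.5 tcp [603.5  -9.5  11.8] yaw 33.61 tilt [ 0.002 -0.001 -1.   ] w 59.3 F [-0.8  0.3  6.8]
```

Call:
play_rows:
  motion:
    - [[0,0,-10],[0,0,0]]
    - [[0,0,-25],[0,0,0]]
    - [[0,0,-35],[0,0,5.4]]
    - [[0,0,-35],[0,0,5.4]]
    - [[0,0,-28],[0,0,5.4]]
    - [[0,0,-15],[0,0,5.4]]
    - [[-6,-14,0],[0,0,0]]
    - [[-12,-28,0],[0,0,0]]
    - [[-12,-28,0],[0,0,0]]
    - [[-12,-28,0],[0,0,0]]
    - [[-6,-15,0],[0,0,0]]
    - [[8,-14,0],[0,0,0]]
    - [[15,-27,0],[0,0,0]]
    - [[14,-27,0],[0,0,0]]
    - [[8,-14,0],[0,0,0]]
    - [[0,0,0],[0,0,0]]
    - [[0,0,0],[0,0,0]]

```text
time_s: 29.98
eef_pos: [559.4, 181.1, 158.5]
ee_rot: [0.0, 0.994, 0.105, -0.0]
force: [-0.7, -0.9, -2.6]
grip_width: 0.694
```

```bash
python3 w.py pics/w7.png SB
```

```text
t 30.0 tcp [559.4 181.1 158.5] yaw 12.08 tilt [-0. -0. -1.] w 59.3 F [-0.7 -0.9 -2.6]
SB px [336.  79.] [620.5, 294.8, 84.7, 84.5, 12.1]
```

View pics/w7.png

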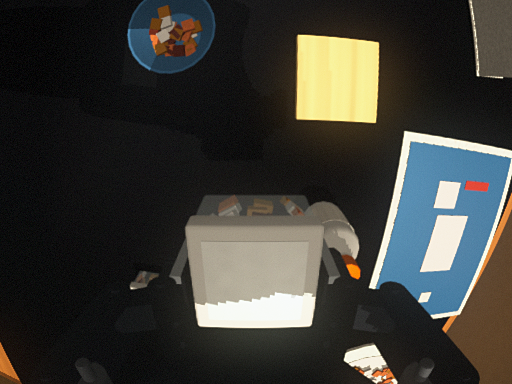

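Square_board is at (337,79), measured at (620.5, 294.7) and 12.1°. I'm placing square_large.

Call:
play_rows:
  motion:
    - [[8,-9,0],[0,0,0]]
    - [[18,-21,0],[0,0,0]]
    - [[22,-26,5],[0,0,0]]
    - [[20,-24,12],[0,0,0]]
    - [[11,-13,20],[0,0,0]]
    - [[4.5,-5.3,25],[0,0,0]]
    - [[0,0,25],[0,0,0]]
    - [[0,0,20],[0,0,0]]
    - [[0,0,12],[0,0,0]]
    - [[0,0,6],[0,0,0]]
    - [[0,0,3],[0,0,0]]
    - [[0,0,0],[0,0,0]]
    - [[0,0,0],[0,0,0]]

```text
time_s: 31.12
eef_pos: [621.3, 294.2, 32.0]
ee_rot: [-0.0, 0.995, 0.104, 0.001]
force: [0.3, 1.4, -2.4]
grip_width: 0.693
```

```bash
python3 w.py -
```

```text
t 31.1 tcp [621.3 294.2  32. ] yaw 11.99 tilt [ 0.002  0.001 -1.   ] w 59.2 F [ 0.3  1.4 -2.4]
```

Call:
play_rows:
  motion:
    - [[-0.5,-0.5,2.5],[0,0,0]]
    - [[0,0,3],[0,0,0]]
    - [[0,0,2],[0,0,0]]
    - [[0,0,1.2],[0,0,0]]
    - [[0,0,0.5],[0,0,0]]
    - [[0,0,0],[0,0,0]]
    - [[0,0,0],[0,0,0]]

```text
time_s: 31.75
eef_pos: [620.2, 294.8, 23.8]
ee_rot: [0.0, 0.995, 0.105, 0.0]
force: [-8.2, -1.9, 13.7]
grip_width: 0.693
```

Call:
play_rows:
  motion:
    - [[0,0,0],[0,0,0]]
    - [[0,0,0],[0,0,0]]
    - [[0,0,-3],[0,0,0]]
    - [[0,0,-15],[0,0,0]]
    - [[0,0,-28],[0,0,0]]
    - [[0,0,-33],[0,0,0]]
    - [[-8,9,-30],[0,0,0]]
    - [[-16,19,-17],[0,0,0]]
    - [[-22,26,0],[0,0,0]]
    - [[-26,30,0],[0,0,0]]
    - [[-26,30,0],[0,0,0]]
    - [[-26,30,0],[0,0,0]]
    - [[-26,30,0],[0,0,0]]
    - [[-24,29,0],[0,0,0]]
    - [[-20,23,0],[0,0,0]]
    - [[-12,15,0],[0,0,0]]
    - [[-6,8.3,0],[0,0,5.4]]
    - [[0,0,0],[0,0,0]]
    - [[0,0,0],[0,0,0]]
  fingers: 84
  squeeze: 25

```text
time_s: 33.33
eef_pos: [464.8, 6.6, 147.7]
ee_rot: [0.0, 0.998, 0.058, 0.0]
force: [0.1, 0.7, 0.9]
grip_width: 0.981
```

```bash
sed -i 's/"RB":(620.3,-318.6/"ST":(620.5,294.7,56,1),&/' w.py; python3 w.py pics/w8.png SS ST
```

```text
t 33.3 tcp [464.8   6.6 147.7] yaw 6.68 tilt [ 0.001  0.    -1.   ] w 83.8 F [0.1 0.7 0.9]
SS px [249. 187.] [464.0, 10.1, 42.7, 48.6, 6.7]
ST px [449. -71.] [685.6, 114.6, 108.5, 234.4, 15.9]
```

View pics/w8.png

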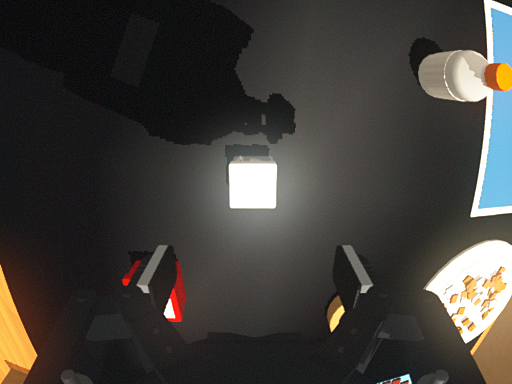

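Square_small is centred and aligned at (253,183). Grasping it now.

Call:
play_rows:
  motion:
    - [[-0.2,0,10],[0,0,0]]
    - [[0,0,25],[0,0,0]]
    - [[0,0,32],[0,0,0]]
    - [[0,0,32],[0,0,0]]
    - [[0,0,21],[0,0,0]]
    - [[0,0,11],[0,0,0]]
    - [[0,0,6],[0,0,0]]
    - [[0,0,0],[0,0,0]]

```text
time_s: 34.05
eef_pos: [464.1, 7.4, 9.5]
ee_rot: [-0.0, 0.998, 0.059, -0.001]
force: [0.7, -0.5, -0.7]
grip_width: 0.988
```

Call:
play_rows:
  motion:
    - [[0,0,0],[0,0,0]]
    - [[0,0,0],[0,0,0]]
    - [[0,0,0],[0,0,0]]
    - [[0,0,0],[0,0,0]]
    - [[0,0,0],[0,0,0]]
    - [[0,0,0],[0,0,0]]
    - [[0,0,0],[0,0,0]]
    - [[0,0,0],[0,0,0]]
  fingers: 30

```text
time_s: 34.72
eef_pos: [464.8, 6.6, 11.2]
ee_rot: [0.0, 0.998, 0.058, 0.001]
force: [-0.6, 1.7, 6.4]
grip_width: 0.485
```

Call:
play_rows:
  motion:
    - [[0,0,0],[0,0,0]]
    - [[0,0,0],[0,0,0]]
    - [[0,0,0],[0,0,0]]
    - [[0,0,0],[0,0,0]]
    - [[0,0,0],[0,0,6]]
    - [[0,0,0],[0,0,7]]
    - [[0,0,0],[0,0,7]]
    - [[0,0,0],[0,0,7]]
    - [[0,0,0],[0,0,7]]
    - [[0,0,0],[0,0,7]]
    - [[0,0,0],[0,0,7]]
    - [[0,0,0],[0,0,7]]
    - [[0,0,0],[0,0,7]]
    - [[0,0,0],[0,0,7]]
    - [[0,0,0],[0,0,7]]
    - [[0,0,0],[0,0,7]]
    - [[0,0,0],[0,0,7]]
    - [[0,0,0],[0,0,0]]
    - [[0,0,0],[0,0,0]]
  fingers: 82

```text
time_s: 36.3
eef_pos: [464.3, 6.7, 10.4]
ee_rot: [0.0, 0.748, -0.664, -0.0]
force: [0.4, -0.9, -0.2]
grip_width: 0.961
```

Call:
play_rows:
  motion:
    - [[0,0,0],[0,0,0]]
    - [[0,0,0],[0,0,0]]
    - [[0,0,0],[0,0,0]]
    - [[0,0,0],[0,0,0]]
    - [[0,0,0],[0,0,0]]
    - [[0,0,0],[0,0,0]]
    - [[0,0,0],[0,0,0]]
    - [[0,0,0],[0,0,0]]
  fingers: 28
  squeeze: 45

```text
time_s: 36.97
eef_pos: [464.5, 6.7, 10.6]
ee_rot: [-0.0, 0.747, -0.665, 0.0]
force: [-0.4, 1.1, 5.3]
grip_width: 0.486
```

```bash
python3 w.py -
```

```text
t 37.0 tcp [464.5   6.7  10.6] yaw -83.38 tilt [ 0. -0. -1.] w 41.5 F [-0.4  1.1  5.3]
```

Call:
play_rows:
  motion:
    - [[0,0,-10],[0,0,0]]
    - [[0,0,-25],[0,0,0]]
    - [[0,0,-35],[0,0,-2.7]]
    - [[0,0,-35],[0,0,-2.7]]
    - [[-8,-5,-25],[0,0,0]]
    - [[-17,-10,-10],[0,0,0]]
    - [[-25,-15,0],[0,0,0]]
    - [[-27,-16,0],[0,0,0]]
    - [[-27,-16,0],[0,0,0]]
    - [[-27,-16,0],[0,0,0]]
    - [[-25,-15,0],[0,0,0]]
    - [[-13,-8,0],[0,0,0]]
    - [[-6,-3,0],[0,0,0]]
    - [[0,0,0],[0,0,0]]
    - [[0,0,0],[0,0,0]]

```text
time_s: 38.27
eef_pos: [529.3, 198.8, 150.4]
ee_rot: [0.0, 0.777, -0.629, -0.0]
force: [-0.1, 0.2, -1.8]
grip_width: 0.477
```

```bash
python3 w.py pics/w9.png ST
```

```text
t 38.3 tcp [529.3 198.8 150.4] yaw -77.99 tilt [-0.001 -0.    -1.   ] w 40.7 F [-0.1  0.2 -1.8]
ST px [161.  65.] [621.3, 294.3, 59.0, 59.8, 12.0]
```

View pics/w9.png

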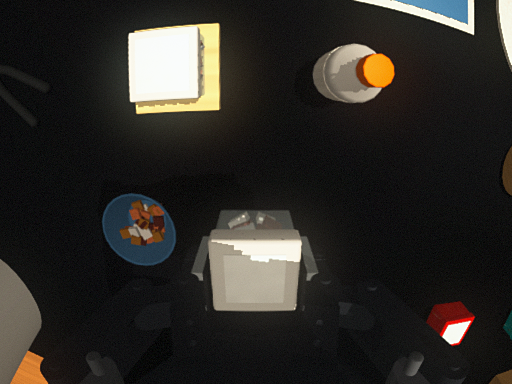

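Square_large sits at (165,65) on its board, measured at (621.3, 294.3) and 12.0°. I'm placing square_small on it.

Call:
play_rows:
  motion:
    - [[-7,-10,0],[0,0,0]]
    - [[-15,-22,0],[0,0,0]]
    - [[-20,-29,0],[0,0,0]]
    - [[-18,-27,3],[0,0,0]]
    - [[-11,-16,10],[0,0,0]]
    - [[-3.7,-5.2,17],[0,0,0]]
    - [[0,0,19],[0,0,0]]
    - [[0,0,14],[0,0,0]]
    - [[0,0,8],[0,0,0]]
    - [[0,0,4],[0,0,0]]
    - [[0,0,0],[0,0,0]]
    - [[0,0,0],[0,0,0]]
    - [[0,0,0],[0,0,0]]

```text
time_s: 39.4
eef_pos: [621.5, 295.2, 76.7]
ee_rot: [-0.001, 0.777, -0.629, 0.001]
force: [0.6, -0.5, -1.0]
grip_width: 0.485
```

```bash
python3 w.py pics/w10.png
```

```text
t 39.4 tcp [621.5 295.2  76.7] yaw -78.0 tilt [ 0.002  0.001 -1.   ] w 41.4 F [ 0.6 -0.5 -1. ]
```

View pics/w10.png

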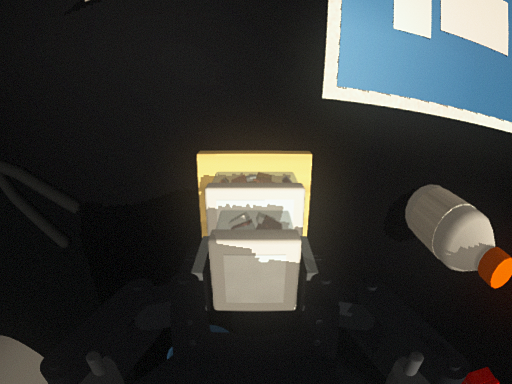

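Everything is centred at column ~255 and aligned. Lowering.

Call:
play_rows:
  motion:
    - [[0.3,0.6,3],[0,0,0]]
    - [[0,0,3],[0,0,0]]
    - [[0,0,2],[0,0,0]]
    - [[0,0,1.2],[0,0,0]]
    - [[0,0,0.5],[0,0,0]]
    - [[0,0,0],[0,0,0]]
    - [[0,0,0],[0,0,0]]

```text
time_s: 40.03
eef_pos: [620.3, 294.8, 66.6]
ee_rot: [0.0, 0.777, -0.629, 0.0]
force: [-4.4, -1.4, 5.0]
grip_width: 0.489
```

Call:
play_rows:
  motion:
    - [[0,0,0],[0,0,0]]
    - [[0,0,0],[0,0,0]]
    - [[0,0,0],[0,0,0]]
    - [[0,0,-3],[0,0,0]]
    - [[0,0,-12],[0,0,0]]
    - [[0,0,-25],[0,0,0]]
    - [[0,0,-35],[0,0,0]]
    - [[0,0,-30],[0,0,0]]
    - [[10,12,-20],[0,0,0]]
    - [[20,25,0],[0,0,0]]
    - [[25,30,0],[0,0,0]]
    - [[25,30,0],[0,0,0]]
    - [[25,30,0],[0,0,0]]
    - [[25,30,0],[0,0,0]]
    - [[20,20,0],[0,0,0]]
    - [[10,10,0],[0,0,0]]
    - [[0,0,0],[0,0,0]]
    - [[0,0,0],[0,0,0]]
    - [[0,0,0],[0,0,0]]
  fingers: 65

```text
time_s: 41.62
eef_pos: [471.5, 100.0, 191.3]
ee_rot: [-0.0, 0.777, -0.629, 0.0]
force: [-0.2, -0.2, -0.5]
grip_width: 0.761
```

```bash
sed -i 's/"RB":(620.3,-318.6/"ST2":(620.5,294.7,96,1),"RT3":(622.5,-318,140,0),&/' w.py; python3 w.py - ST2
python3 - <<'E'
from h import *
im=ctrl.capture("top"); f,g=cam("top"); hsv=cv2.cvtColor(im,cv2.COLOR_RGB2HSV)
wh=(hsv[...,2]>190)&(hsv[...,1]<50)
for n,p,z,sq in (("RT3",(622,-318),140,0),("ST2",(620,294),96,1)):
    px=g([*p,z])[0]; print(n,px.round(),np.round(np.hstack([v for v in fit(wh,f,z,px,sq)]),1).tolist())
sc=ctrl.capture("scene")
a=cv2.resize(im[90:260,60:460,::-1],(800,340),interpolation=cv2.INTER_CUBIC); b=cv2.resize(sc[140:290,90:440,::-1],(600,258),interpolation=cv2.INTER_CUBIC)
b=cv2.copyMakeBorder(b,0,0,0,200,cv2.BORDER_CONSTANT); cv2.imwrite("pics/end.png",np.vstack([a,b]))
E
```

```text
t 41.6 tcp [471.5 100.  191.3] yaw -77.98 tilt [ 0.001  0.    -1.   ] w 65.0 F [-0.2 -0.2 -0.5]
ST2 px [76. -5.] [598.9, 275.0, 79.3, 34.9, 89.3]
RT3 [408. 125.] [599.8, -292.1, 51.7, 101.5, 40.9]
ST2 [112. 137.] [623.0, 294.0, 34.2, 41.8, 9.8]
```

View pics/end.png

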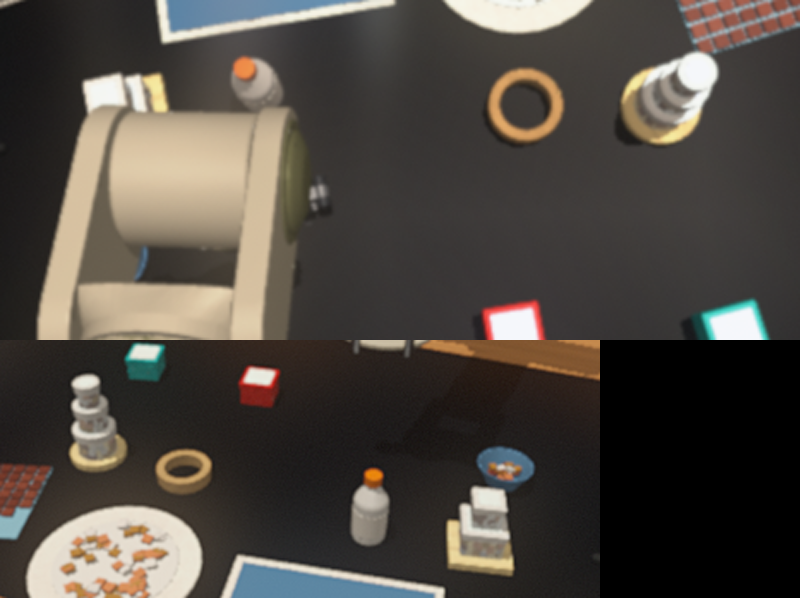

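Both stacks stand. I'll move the arm aside for one clean numerical check.

Call:
play_rows:
  motion:
    - [[12,4,0],[0,0,0]]
    - [[28,10,0],[0,0,0]]
    - [[35,13,0],[0,0,0]]
    - [[35,13,0],[0,0,0]]
    - [[35,13,0],[0,0,0]]
    - [[25,8,0],[0,0,0]]
    - [[10,0,0],[0,0,0]]
    - [[0,0,0],[0,0,0]]
    - [[0,0,0],[0,0,0]]

```text
time_s: 42.52
eef_pos: [448.9, -88.6, 190.5]
ee_rot: [-0.0, 0.777, -0.629, -0.0]
force: [-0.2, -0.6, -0.7]
grip_width: 0.759
```

Run:
```python
from h import *
im=ctrl.capture("top"); f,g=cam("top"); hsv=cv2.cvtColor(im,cv2.COLOR_RGB2HSV)
up=lambda a:cv2.resize(a,None,fx=1,fy=1)
for t in (190,225,240):
  wh=(hsv[...,2]>t)&(hsv[...,1]<50)
  for n,p,z,sq in (("RT3",(622,-318),140,0),("ST2",(620,294),96,1)):
    px=g([*p,z])[0]
    try: print(t,n,px.round(),np.round(np.hstack([v for v in fit(wh,f,z,px,sq)]),1).tolist())
    except Exception as e: print(t,n,"fail")
# predicted outlines drawn on picture
S=6; v=im[:,:,::-1].copy(); big=cv2.resize(v,None,fx=S,fy=S,interpolation=cv2.INTER_CUBIC)
b=np.array([-2.2,-1.1])  # top-camera bias
def dr(P,z,col):
    q=g(np.hstack([P+b,np.full((len(P),1),z)])); cv2.polylines(big,[np.round((q+.5)*S-.5).astype(int)],True,col,1)
th=np.linspace(0,2*np.pi,90); ci=np.c_[np.cos(th),np.sin(th)]
for r,z in ((44,12),(33,58),(26,100),(19,140)): dr(ci*r+[622.6,-317.9],z,(0,0,255))
a=np.radians(12); R=np.array([[np.cos(a),-np.sin(a)],[np.sin(a),np.cos(a)]]); sq=np.array([[1,1],[-1,1],[-1,-1],[1,-1]])@R.T
for r,z in ((42,12),(30,56),(21,96)): dr(sq*r+[620.5,294.7],z,(0,0,255))
c=lambda x,y:big[(y-33)*S:(y+33)*S,(x-33)*S:(x+33)*S]
cv2.imwrite("pics/chk.png",np.hstack([c(398,138),c(118,143)]))
for n in ("bowl","glue_bottle","tape_roll"): print(n,[np.round(np.array(d["position"])*[512,384]).tolist() for d in ctrl.spot_in("top",n)][:1])
```

```text
190 RT3 [408. 125.] [599.9, -292.3, 52.0, 100.8, 41.1]
190 ST2 [112. 137.] [619.3, 293.0, 40.8, 41.9, 11.8]
225 RT3 [408. 125.] [611.3, -314.2, 32.5, 70.8, 68.1]
225 ST2 [112. 137.] [619.5, 293.0, 38.4, 38.5, 11.9]
240 RT3 [408. 125.] [622.4, -318.1, 32.2, 32.3, 62.5]
240 ST2 [112. 137.] [619.2, 293.4, 34.6, 35.5, 11.4]
bowl [[112.0, 214.0]]
glue_bottle [[187.0, 128.0]]
tape_roll [[317.0, 136.0]]
```

View pics/chk.png

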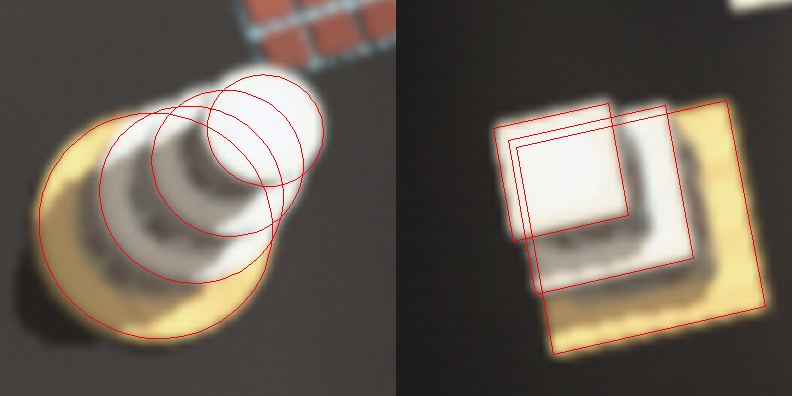

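```bash
python3 -c "
from rig import ctrl
print(ctrl.finish_job())"
```

```text
the job is handed in; nothing more can be done
None
```

I stacked the three round pots on the round board and the two square pots on the square board, then handed the job in at about 43 s of the 106 s. The hand-in call gives no verdict.

- **Placing:** I squeezed each pot twice, 90° apart, so it sat centred in the gripper. I then set it down at board positions measured with the wrist camera. The tool positions at placing agreed to about 0.5 mm within each stack.
- **Last checks:** Both stacks stand free with the arm well away. Outlines drawn on the top picture fit the square stack to about 1 mm, at 12° like its board.
- **A disagreement:** In that picture the small round lid sits about 2 mm off its predicted outline. That offset grows with height in both stacks, and before the small pot went on the wrist view showed the round stack lined up. I put it down to the top camera's calibration and did not correct it.
- **Things left alone:** I never touched the bowl, bottle, tape roll, or the red and turquoise boxes. The network's positions for the bowl, bottle and tape roll moved by 3 to 10 pixels from the first picture, the tape roll most. I took that as detector noise and did not measure them again.

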